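# Heft the nail tubes and put the full ones away in the drawer

### The arm

A 6-joint arm with a two-finger parallel gripper is mounted at the origin on the work surface. World frame = base frame: x ahead of the robot, y to its left, z up, the work surface at z = 0. Lengths are in mm, angles in rad, forces in N, time in s.
With the tool pointing down it reaches from about 300 to 850 mm from the base axis. Payload 5.4 kg.
Tool frame: the origin (TCP) lies midway between the tips of the shut fingers; the grasp point (between the pads) lies robot.tcp_to_grasp behind it (robot.tcp_to_grasp is the distance from the TCP to the grasp point, in mm); z points along the fingers, y is the line along which they close (so a half turn about z gives the same grasp; the last joint's range is limited). The gripper opens to 85 mm and grips with 20 to 120 N. Pads are 22 mm wide; open, the fingers measure 114 mm over their backs; the gripper's body (76 mm by 85 mm) begins 54 mm behind the grasp point. The pads swing forward as they close: fully open they stand 13 mm farther back than shut.
Start: joints at [-1.432, 0.158, 1.597, -0, 1.386, -0.21], TCP at [196.494, -540.367, 231.299] pointing down, gripper open.
Joint ranges: [-2.91, 2.91], [-0.94, 2.29], [0.18, 2.7], [-1.29, 4.43], [0.17, 2.64], [-3, 3]. Speed limits (rad/s): [2.57, 2.57, 3.14, 3.14, 3.14, 3.14].

### API

Orientations are given as a rotation vector (axis times angle).
In Python, from workcell import get_obs, camera, get_calibration, workorder, robot gives the robot as it stands. The module is installed in compiled form; this text tells all that it offers.
- The arm moves only by the tool carry_out, never from a script. Its arguments are lists of equal length, an entry for each row: "claw": the opening, from 0 (shut) to 1 (fully open); "delta_pos": the shift along the tool's x, y, z in m, a list of three; "rot": the turn, a rotation vector about the tool's x, y, z in degrees, a list of three. In form: {"claw": [claw, ...], "delta_pos": [[tx, ty, tz], ...], "rot": [[rx, ry, rz], ...]}. A call has exactly 10 rows; each row shifts and turns the commanded pose from where the row before left it, along the tool's axes as they then stand; what a row does not reach is not made up. A row lasts 1/10 s, in which the tool goes at most 50 mm and 8.59 degrees, less where a joint would pass 70% of its speed; a pose out of reach is approached as far as the arm can. A call is refused whole if a number of a shift passes 0.05 or a number of a turn 8.59, either way. A call with a gripper value outside its range is refused whole. The fingers move at their own pace and stop on an object; "force" is the grip in N (left out, the last holds). Time passes only in rows, so rows that do not move let the fingers close, or fill a call up. It gives the time, the measured TCP pose, the force, the opening and the grip force at its end, in the units of the state.
- get_obs(): the state, without advancing time (a new reading comes with each control period).
- camera(name): name is "scene" or "top" or "wrist"; returns (picture, depth): 400x640x3 uint8, blue, green, red; 400x640 float32, mm along the optical axis (not along the pixel's ray), 0 where there is no reading.
- get_calibration(name): a dict with "camera_matrix" (3x3 intrinsics, pixels), "world_to_cam" (4x4, takes a point from world to camera coordinates). Camera axes: x right, y down, z forward; pixel columns grow to the right and rows downward; lengths in mm; the calibration is good to about 2 mm. A picture is of the moment at which its call begins: read the wrist's pose just before it. get_calibration takes no time and is no camera call; for the wrist camera it gives the pose at the moment of the call.
- workorder.hand_in(): hands the job in; it is judged then, once.
The state is a dict: "t": time; "qpos": joint angles; "dq": joint speeds; "joint_torque": joint torques, N m; "eef_pos": TCP position; "tool_rot": TCP orientation; "wrist_force": force on the tool from outside, world axes, zero at the start; "ft_torque": the same for the moment, N m; "opening": finger opening in mm; "gripper_force": force on a finger pad.
Only numpy, scipy, OpenCV 4.12 (cv2) and the standard library are available. Lean on these libraries where they do the work, as an engineer would, in place of code of your own. Each camera call takes 0.05 s, during which the arm holds its last target. There are 200 camera calls.

### The job

Clear the nail tubes off the bench: they all look alike, so heft each one to tell whether it still has nails in it. Stand every full tube upright in a pocket of the rack inside the top drawer of the grey unit, which has to be drawn out first, and drop the empty tubes into the black tub. When all are put away, push the drawer fully home without slamming it, and leave the other tools where they lie.

Things in the scene. Friction and masses are not known exactly. Their poses are not given: they have to be found in the camera images.
- drawer (a joint): top drawer of the grey steel unit, in m: 0 is fully shut, 0.16 is drawn out against its stop; it starts about half open (0.055 to 0.085). It runs on slides with about 1.5 N of friction and stays where it is left. It must be at 0.14 or more for the rack to be clear of the unit's top and front; tubes standing in the rack pass under the top when it shuts
- unit: grey steel two-drawer unit, fixed: 200 mm deep (x), 290 wide (y), 190 high; origin at the centre of its underside, x to its back; drawers open to its -x, toward the robot. Top drawer: sides and back rise 50 mm above its floor, front panel to 183 mm above the bench; behind the panel a tray with flat oddments, then the rack (centred 124 mm behind the panel's face). Lower drawer stays shut
- handle (a point): middle of the top drawer's handle: a steel bar 10 mm in diameter and 110 mm long along the drawer's y, 42 mm in front of the front panel (37 mm free behind the bar), 159 mm above the bench, 31 mm below the unit's top. Axes as the unit's
- pocket_l (a point): left pocket of the plywood rack in the drawer: centre of the pocket's floor, which is the drawer floor, 65 mm above the bench. The pocket is a square hole 48 mm wide and 42 mm deep with chamfered rims. Axes as the drawer: x points to the back of the unit, y to the left seen from the robot, z up
- pocket_m (a point): middle pocket of the plywood rack in the drawer: centre of the pocket's floor, which is the drawer floor, 65 mm above the bench. The pocket is a square hole 48 mm wide and 42 mm deep with chamfered rims. Axes as the drawer: x points to the back of the unit, y to the left seen from the robot, z up. The three pockets are 78 mm apart
- pocket_r (a point): right pocket of the plywood rack in the drawer: centre of the pocket's floor, which is the drawer floor, 65 mm above the bench. The pocket is a square hole 48 mm wide and 42 mm deep with chamfered rims. Axes as the drawer: x points to the back of the unit, y to the left seen from the robot, z up
- tub: black plastic tub, loose on the bench (600 g), open on top: 230 mm (its x) by 200 mm (its y), 100 mm high, walls and floor 5 mm; origin at the centre of its underside
- tube_a: a round cardboard tube with steel end caps, 40 mm in diameter and 105 mm tall, for nails, capped shut and standing upright on the bench at the start; all tubes look alike. A full one weighs 330 to 460 g, an empty one 50 to 75 g, and only lifting it tells which. Origin at the centre of its underside, z up along the tube. None if this tube is absent (or held)
- tube_b: a round cardboard tube with steel end caps, 40 mm in diameter and 105 mm tall, for nails, capped shut and standing upright on the bench at the start; all tubes look alike. A full one weighs 330 to 460 g, an empty one 50 to 75 g, and only lifting it tells which. Origin at the centre of its underside, z up along the tube. None if this tube is absent (or held)
- tube_c: a round cardboard tube with steel end caps, 40 mm in diameter and 105 mm tall, for nails, capped shut and standing upright on the bench at the start; all tubes look alike. A full one weighs 330 to 460 g, an empty one 50 to 75 g, and only lifting it tells which. Origin at the centre of its underside, z up along the tube. None if this tube is absent (or held)
- tube_d: a round cardboard tube with steel end caps, 40 mm in diameter and 105 mm tall, for nails, capped shut and standing upright on the bench at the start; all tubes look alike. A full one weighs 330 to 460 g, an empty one 50 to 75 g, and only lifting it tells which. Origin at the centre of its underside, z up along the tube. None if this tube is absent (or held)
- tube_e: a round cardboard tube with steel end caps, 40 mm in diameter and 105 mm tall, for nails, capped shut and standing upright on the bench at the start; all tubes look alike. A full one weighs 330 to 460 g, an empty one 50 to 75 g, and only lifting it tells which. Origin at the centre of its underside, z up along the tube. None if this tube is absent (or held)
- tube_f: a round cardboard tube with steel end caps, 40 mm in diameter and 105 mm tall, for nails, capped shut and standing upright on the bench at the start; all tubes look alike. A full one weighs 330 to 460 g, an empty one 50 to 75 g, and only lifting it tells which. Origin at the centre of its underside, z up along the tube. None if this tube is absent (or held)
- tape: tape measure, 65 x 62 x 39 mm, lying among the tubes; leave alone
- sanding_block: wooden sanding block, 65 x 120 x 36 mm; leave alone
- spring_clamp: red metal spring clamp, 150 mm long, 28 mm high, lying flat; leave alone
- bar_clamp: orange quick-release bar clamp, 300 mm long, 34 mm high, lying flat; leave alone
- square: steel combination square, blade 300 mm, 18 mm high, lying flat; leave alone
- screwdriver: screwdriver, 200 mm, lying flat; leave alone
- hammer: hammer, 280 mm, lying flat; leave alone

How it is judged:
By the outcome, as a careful person would: the job done as asked, in the order asked, and still so for the second after the job is handed in, with the robot touching nothing.
Of tube_a, tube_b, tube_c, tube_d, tube_e, tube_f only 4 to 5 are there at a start; the rules pass over those that are not, and their reading is None.
At some moment in a run one of tub may be knocked a few centimetres aside while the robot is not near it.
It also fails if it takes over 210 s, if anything falls off the work surface, if the arm or the gripper's body presses on something with over 40 N, if the wrist force passes 120 N, or if a joint passes its speed limit or range.

## Working session

There is one attempt and no reset: what is moved stays moved. The work goes in short steps, Python scripts to look and compute and a tool call to move; the robot and the scene stay as the last step left them, time stands still between calls to the robot, and variables do not carry over. Pictures are saved under pics/ and viewed, at most 14 in all, crops included, and the job is handed in when it is done.

Besides the shell and the picture viewer there is one more tool, called after "Request:" as name(argument=value, ...), one argument or row to a line, values as JSON. carry_out: Moves the arm, as the interface text tells. Its arguments: {"type":"object","properties":{"claw":{"type":"array"},"delta_pos":{"type":"array"},"rot":{"type":"array"},"force":{"type":"number"}},"required":["claw","delta_pos","rot"]}

```bash
mkdir -p pics
cat > h.py <<'E'
import numpy as np,cv2
from scipy.spatial.transform import Rotation as R
from workcell import get_obs,camera,get_calibration,workorder,robot
def cloud(name):
    im,d=camera(name);c=get_calibration(name);K=np.array(c["camera_matrix"]);T=np.linalg.inv(np.array(c["world_to_cam"]))
    v,u=np.mgrid[:400,:640]
    P=np.stack([(u-K[0,2])/K[0,0]*d,(v-K[1,2])/K[1,1]*d,d],-1)@T[:3,:3].T+T[:3,3]
    P[d==0]=np.nan
    return im,P
E
python3 - <<'E'
from h import *
o=get_obs();print(o); print([ (a,getattr(robot,a)) for a in dir(robot) if a[0]!='_'])
for n in("scene","top"):
    im,P=cloud(n);cv2.imwrite(f"pics/{n}0.png",im);np.save(n+"0.npy",P);print(n,np.linalg.inv(np.array(get_calibration(n)["world_to_cam"])).round(2).tolist())
E
```

```text
{'t': 0.0, 'qpos': array([-1.43210496e+00,  1.59063464e-01,  1.59824245e+00,  2.21176088e-05,
        1.38623121e+00, -2.10039318e-01]), 'dq': array([ 0.00113569,  0.00054537, -0.00175289, -0.00107172, -0.00025647,
       -0.00070303]), 'joint_torque': array([ 6.82704485e-04, -3.96000409e+01, -3.31430304e+01, -2.40562476e-04,
        8.07265547e-03, -8.44426864e-06]), 'eef_pos': array([ 196.41319154, -539.76183195,  230.30370667]), 'tool_rot': array([-3.09204428e+00, -5.44670063e-01, -1.42974213e-04]), 'wrist_force': array([ 0.13450915, -0.15194148, -0.37485803]), 'ft_torque': array([-0.03569307,  0.05003508, -0.03056105]), 'gripper_force': 0.0, 'opening': 85.43487917181014}
[('IKError', <class 'workcell.IKError'>), ('tcp_to_grasp', 18.700000000000003)]
scene [[-0.77, 0.53, -0.37, 1023.27], [0.64, 0.64, -0.43, 635.75], [0.01, -0.56, -0.83, 1227.58], [0.0, 0.0, 0.0, 1.0]]
top [[0.02, -0.97, 0.22, 159.51], [-1.0, -0.02, -0.0, 60.41], [0.0, -0.22, -0.97, 1709.82], [0.0, 0.0, 0.0, 1.0]]
```

View pics/scene0.png

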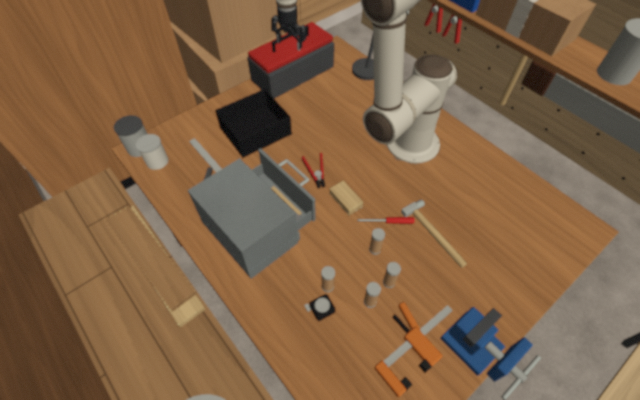

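View pics/top0.png

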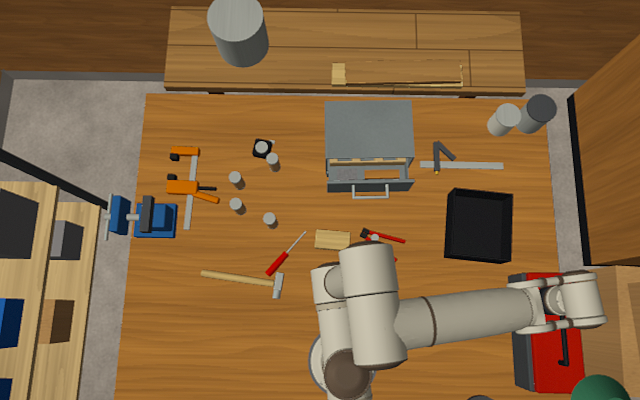

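The pictures show four tubes: in the top view their caps are at (272,159), (236,178), (236,204) and (269,218). The unit is at about (369,145), with its handle at (370,192). The tub is at (479,225), and the tape measure at (262,148) is close to the first tube. Next I'll measure them.

```bash
cat > m.py <<'E'
from h import *
def tubes(P,r=None):
    m=((P[...,2]>97)&(P[...,2]<113)&(P[...,0]>250)&(P[...,1]>-100)).astype(np.uint8)
    n,l,s,c=cv2.connectedComponentsWithStats(m)
    for i in range(1,n):
        q=P[l==i]
        if s[i,4]>25: print(s[i,4],c[i].round(),np.median(q,0).round(1),q.min(0).round(),q.max(0).round(), cv2.minEnclosingCircle(q[:,:2].astype(np.float32)))
def tub(P):
    m=(P[...,2]>90)&(P[...,2]<106)&(P[...,1]<-160)&(P[...,0]>200)
    n,l,s,c=cv2.connectedComponentsWithStats(m.astype(np.uint8))
    i=1+np.argmax(s[1:,4]);q=P[l==i]
    print("tub",s[i,4],cv2.minAreaRect(q[:,:2].astype(np.float32)),q.min(0),q.max(0))
def unit(P):
    m=(abs(P[...,2]-190)<6)&(P[...,0]>450)&(abs(P[...,1])<300)
    n,l,s,c=cv2.connectedComponentsWithStats(m.astype(np.uint8))
    i=1+np.argmax(s[1:,4]);q=P[l==i];print("unit",cv2.minAreaRect(q[:,:2].astype(np.float32)),np.median(q,0))
E
python3 - <<'E'
from m import *
for n in("top","scene"):
    P=np.load(n+"0.npy");print(n);tubes(P);tub(P);unit(P)
P=np.load("top0.npy")
for v,u in [(196,370),(196,360),(185,353),(185,388),(182,370),(182,340),(182,400),(150,369),(173,380),(148,262),(160,272),(170,345),(178,373)]:print(u,v,P[v,u].round(1))
print(P[160:200,371].round(0).tolist())
E
```

```text
top
108 [246.  43.] [1090.5  360.4  105.4] [1077.  300.   97.] [1164.  436.  113.] ((1126.061279296875, 368.08953857421875), 77.98127746582031)
105 [272. 158.] [666.6 250.6 106.8] [646. 230.  97.] [689. 268. 113.] ((667.9490966796875, 251.60374450683594), 21.58223533630371)
41 [ 11. 160.] [ 642.7 1137.   104.6] [ 633. 1130.   97.] [ 664. 1164.  112.] ((648.3125, 1147.2364501953125), 21.078598022460938)
159 [351. 161.] [660.4 -26.6 106.9] [654. -98.  97.] [673.  52. 113.] ((662.1758422851562, -22.98216438293457), 75.23542022705078)
112 [235. 177.] [599.1 372.7 106.8] [579. 354.  97.] [621. 395. 113.] ((600.2655639648438, 373.5695495605469), 22.42236328125)
28 [340. 189.] [562.8  18.2 104.2] [559. -24.  98.] [565.  61. 111.] ((562.0781860351562, 18.286827087402344), 42.329654693603516)
113 [236. 203.] [506.8 365.2 106.7] [487. 346.  99.] [528. 385. 112.] ((507.4536437988281, 365.776123046875), 20.774200439453125)
56 [125. 212.] [474.7 733.6 104.5] [422. 730.  97.] [519. 738. 112.] ((470.6612548828125, 733.7060546875), 48.4020881652832)
33 [166. 212.] [473.1 594.9 108.6] [446. 592. 100.
[... 2906 characters left out ...]
-92.0, 63.0], [646.0, -92.0, 68.0], [639.0, -91.0, 78.0], [633.0, -90.0, 88.0], [633.0, -91.0, 74.0], [626.0, -90.0, 86.0], [625.0, -91.0, 77.0], [620.0, -90.0, 83.0], [617.0, -90.0, 81.0], [nan, nan, nan], [610.0, -91.0, 78.0], [578.0, -81.0, 182.0], [574.0, -81.0, 187.0], [573.0, -81.0, 177.0], [568.0, -81.0, 184.0], [567.0, -82.0, 176.0], [566.0, -82.0, 167.0], [568.0, -84.0, 144.0], [566.0, -85.0, 141.0], [566.0, -86.0, 124.0], [567.0, -88.0, 110.0], [565.0, -88.0, 103.0], [567.0, -90.0, 79.0], [566.0, -91.0, 70.0], [579.0, -98.0, 1.0], [575.0, -97.0, 4.0], [571.0, -97.0, 4.0], [569.0, -98.0, -0.0], [528.0, -83.0, 157.0], [523.0, -83.0, 164.0], [519.0, -82.0, 166.0], [554.0, -98.0, 2.0]]
```

Request:
carry_out(
  claw=[0,0,0,0,0,0,0,0,0,0],
  delta_pos=[
    [0,0,-0.015],
    [0,0,-0.015],
    [0,0,-0.015],
    [0.03,-0.04,0],
    [0.03,-0.04,0],
    [0.03,-0.04,0],
    [0.03,-0.04,0],
    [0.03,-0.04,0],
    [0.03,-0.04,0],
    [0.03,-0.04,0],
  ],
  rot=[
    [0,0,6.66],
    [0,0,6.66],
    [0,0,6.66],
    [0,0,0],
    [0,0,0],
    [0,0,0],
    [0,0,0],
    [0,0,0],
    [0,0,0],
    [0,0,0],
  ],
  force=40,
)

```text
t: 1.1
eef_pos: [407.2, -258.4, 276.0]
tool_rot: [-3.141, 0.0, 0.0]
wrist_force: [0.7, 0.2, -0.0]
opening: -0.1
gripper_force: 0.0
```

Request:
carry_out(
  claw=[0,0,0,0,0,0,0,0,0,0],
  delta_pos=[
    [0.028,-0.036,0],
    [0.028,-0.036,0],
    [0.028,-0.036,0],
    [0.028,-0.036,0],
    [0.028,-0.036,0],
    [0,0,0.04],
    [0,0,0.03],
    [0,0,0],
    [0,0,0],
    [0,0,0],
  ],
  rot=[
    [0,0,0],
    [0,0,0],
    [0,0,0],
    [0,0,0],
    [0,0,0],
    [0,0,0],
    [0,0,0],
    [0,0,0],
    [0,0,0],
    [0,0,0],
  ],
)

```text
t: 2.1
eef_pos: [547.5, -81.1, 208.5]
tool_rot: [3.14, -0.001, 0.005]
wrist_force: [-0.0, -0.1, 0.1]
opening: 0.1
gripper_force: 0.0
```

Run:
```python
from h import *
im,P=cloud("wrist");cv2.imwrite("pics/w1.png",im);np.save("w1.npy",P)
print(get_obs()['eef_pos'],np.linalg.inv(np.array(get_calibration("wrist")["world_to_cam"])).round(2).tolist())
for y in(-110,-95,-60,-40):
    q=P[(abs(P[...,1]-y)<4)&(P[...,2]>125)&(P[...,0]<600)]
    b=q[(q[:,0]<545)&(q[:,2]>150)];p=q[(q[:,0]>550)]
    print(y,len(b),len(p),b.min(0).round(1) if len(b) else 0,b.max(0).round(1) if len(b) else 0,p.min(0).round(1) if len(p) else 0,p.max(0).round(1) if len(p) else 0)
```

```text
[547.62471493 -81.12696521 208.71383892] [[-0.0, -0.95, -0.32, 632.34], [-1.0, 0.0, -0.0, -81.02], [0.0, 0.32, -0.95, 351.42], [0.0, 0.0, 0.0, 1.0]]
-110 1039 1963 [ 519.7 -114.   156.5] [ 545.  -106.   277.7] [ 550. -114.  125.] [ 578.8 -106.   279.4]
-95 96 3490 [524.9 -98.8 157.3] [529.5 -91.2 164.3] [554.1 -99.  125.9] [578.4 -91.  297.8]
-60 299 1856 [518.1 -64.  157.7] [545.  -56.  269.2] [550.1 -64.  125.1] [577.3 -56.  297.3]
-40 206 2896 [517.8 -44.  157.2] [541.3 -36.  268.3] [550.  -44.  125.1] [576.4 -36.  293.9]
```

View pics/w1.png

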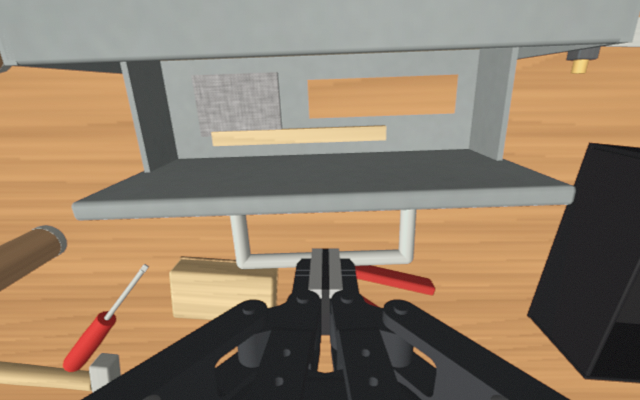

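The bar runs along row 255 between its posts at (243,235) and (408,235), and the shut fingers stand above the gap behind it. I'll descend into the gap and pull.

Request:
carry_out(
  claw=[0,0,0,0,0,0,0,0,0,0],
  delta_pos=[
    [0,0,0.02],
    [0,0,0.02],
    [0,0,0.02],
    [0,0,0.008],
    [0,0,0],
    [-0.012,0.0005,0],
    [-0.015,0.0005,0],
    [-0.015,0.0005,0],
    [-0.015,0.0005,0],
    [-0.012,0.0005,0],
  ],
  rot=[
    [0,0,0],
    [0,0,0],
    [0,0,0],
    [0,0,0],
    [0,0,0],
    [0,0,0],
    [0,0,0],
    [0,0,0],
    [0,0,0],
    [0,0,0],
  ],
)

```text
t: 3.15
eef_pos: [478.6, -83.5, 140.5]
tool_rot: [3.14, -0.0, 0.007]
wrist_force: [3.1, 0.4, -1.1]
opening: -0.5
gripper_force: 1.1
```

Request:
carry_out(
  claw=[0,0,0,0,0,0,0,0,0,0],
  delta_pos=[
    [-0.003,0,0],
    [-0.003,0,0],
    [-0.003,0,0],
    [-0.003,0,0],
    [-0.003,0,0],
    [-0.002,0,0],
    [-0.002,0,0],
    [-0.002,0,0],
    [-0.002,0,0],
    [0,0,0],
  ],
  rot=[
    [0,0,0],
    [0,0,0],
    [0,0,0],
    [0,0,0],
    [0,0,0],
    [0,0,0],
    [0,0,0],
    [0,0,0],
    [0,0,0],
    [0,0,0],
  ],
)

```text
t: 4.15
eef_pos: [453.9, -82.7, 138.1]
tool_rot: [-3.141, -0.0, 0.001]
wrist_force: [0.8, 0.1, 0.3]
opening: 0.1
gripper_force: 0.3
```

Run:
```python
from h import *
im,P=cloud("top");np.save("top1.npy",P);cv2.imwrite("pics/t1.png",cv2.resize(im[80:280,220:540],(800,500)))
m=(P[...,2]>172)&(P[...,2]<188)&(P[...,0]<600)&(P[...,0]>430)
for y in(0,20,40,-150,-170,-190):
    q=P[m&(abs(P[...,1]-y)<8)];print(y,len(q),q.min(0).round(1),q.max(0).round(1))
```

```text
0 20 [478.3  -7.7 173.7] [492.    5.6 187.6]
20 17 [477.   14.9 176.7] [487.4  27.8 187. ]
40 16 [476.8  34.  177.9] [487.4  46.9 185.5]Traceback (most recent call last):
  File "<stdin>", line 5, in <module>
    return umr_minimum(a, axis, None, out, keepdims, initial, where)
ValueError: zero-size array to reduction operation minimum which has no identity
```

View pics/t1.png

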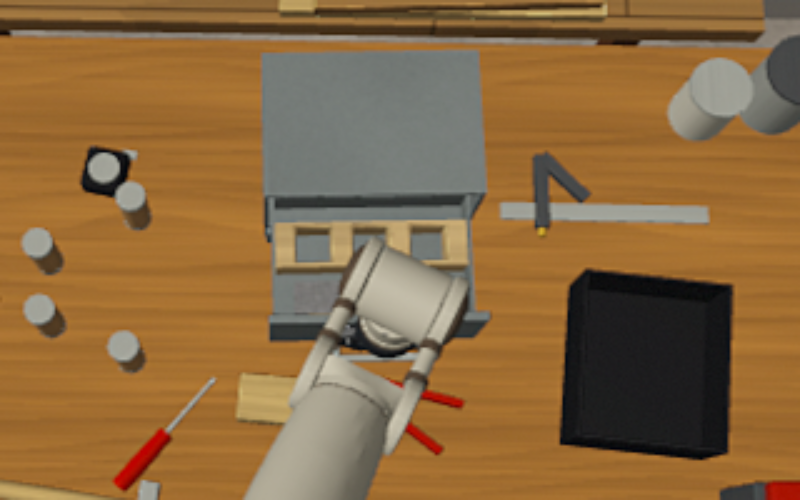

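Request:
carry_out(
  claw=[0,0,0,0,0,0,0,0,0,0],
  delta_pos=[
    [-0.001,0,0],
    [-0.001,0,0],
    [-0.001,0,0],
    [-0.001,0,0],
    [-0.001,0,0],
    [-0.001,0,0],
    [-0.001,0,0],
    [-0.001,0,0],
    [0,0,0],
    [0,0,0],
  ],
  rot=[
    [0,0,0],
    [0,0,0],
    [0,0,0],
    [0,0,0],
    [0,0,0],
    [0,0,0],
    [0,0,0],
    [0,0,0],
    [0,0,0],
    [0,0,0],
  ],
)

```text
t: 5.2
eef_pos: [448.8, -82.9, 138.5]
tool_rot: [3.141, -0.001, 0.011]
wrist_force: [11.9, 0.9, -8.6]
opening: -0.1
gripper_force: 6.2
```

Request:
carry_out(
  claw=[0,0,0,0,0,0.5,1,1,1,1],
  delta_pos=[
    [0.012,0,0],
    [0,0,-0.05],
    [0,0,-0.05],
    [0,-0.048,0],
    [0,-0.048,0],
    [0,-0.048,0],
    [0,-0.048,0],
    [0,-0.048,0],
    [0,-0.048,0],
    [0,-0.04,0],
  ],
  rot=[
    [0,0,0],
    [0,0,0],
    [0,0,0],
    [0,0,0],
    [0,0,0],
    [0,0,0],
    [0,0,0],
    [0,0,0],
    [0,0,0],
    [0,0,0],
  ],
)

```text
t: 6.2
eef_pos: [457.5, 247.4, 238.3]
tool_rot: [3.141, 0.002, -0.001]
wrist_force: [0.8, -0.4, 1.0]
opening: 72.2
gripper_force: 0.0
```

Run:
```python
from m import *
im,P=cloud("top");np.save("top2.npy",P);cv2.imwrite("pics/t2.png",im)
wi,W=cloud("wrist");cv2.imwrite("pics/w2.png",wi);np.save("w2.npy",W);tubes(W)
o=get_obs();print(o['eef_pos'],R.from_rotvec(o['tool_rot']).as_matrix().round(3).tolist(),o['wrist_force'],o['opening'])
tubes(P);tub(P)
# rack
m=(abs(P[...,2]-107)<7)&(P[...,0]>520)&(P[...,0]<655)&(P[...,1]<90)&(P[...,1]>-230)
q=P[m];print(len(q),q.min(0),q.max(0),cv2.minAreaRect(q[:,:2].astype(np.float32)))
m=(abs(P[...,2]-65)<8)&(P[...,0]>570)&(P[...,0]<640)&(P[...,1]<90)&(P[...,1]>-230)
n,l,s,c=cv2.connectedComponentsWithStats(m.astype(np.uint8))
for i in range(1,n):
    q=P[l==i]
    if len(q)>15: print(len(q),c[i],q.min(0).round(),q.max(0).round(),q.mean(0).round(1))
m=(P[...,2]>172)&(P[...,2]<188)&(P[...,0]<600)&(P[...,0]>430)&(P[...,1]<80)
q=P[m]; print("panel",q.min(0),q.max(0),cv2.minAreaRect(q[:,:2].astype(np.float32)))
```

```text
1774 [167.  16.] [593.6 370.  104.4] [579. 351.  97.] [605. 392. 107.] ((598.7841186523438, 371.623046875), 20.62409210205078)
2441 [569.  85.] [546.1  51.6 105.3] [472.  48.  97.] [607.  57. 113.] ((539.7142944335938, 53.820335388183594), 67.39354705810547)
1795 [612.  31.] [583.4  31.  107.3] [566.   1.  97.] [605.  44. 110.] ((585.824951171875, 22.439247131347656), 28.770496368408203)
1928 [192. 129.] [508.3 362.2 104.4] [488. 343.  97.] [528. 384. 107.] ((507.6107482910156, 363.28753662109375), 20.64565086364746)
307 [603. 158.] [485.3   7.  105.4] [484. -29.  97.] [487.  41. 113.] ((485.2767333984375, 6.133411407470703), 35.05719757080078)
1599 [325. 184.] [460.7 248.2 104.8] [439. 228.  97.] [480. 269. 107.] ((459.3725280761719, 248.4394073486328), 20.684873580932617)
[457.09490135 248.9467495  238.04246074] [[1.0, 0.006, -0.001], [0.006, -1.0, 0.001], [-0.001, -0.001, -1.0]] [ 0.09492195 -0.43151638 -0.12802403] 84.65567160501817
40 [251.  44.] [1095.9  346.7  103.9] [1082.  320.   97.] [1124.  370.  113.] ((1104.454833984375, 344.8518981933594), 30.69171142578125)
54 [229.  4
[... 1233 characters left out ...]
 (282.3333435058594, 133.6593780517578), 87.4062728881836)
140 [345.10714286 180.06428571] [586. -26.  57.] [625.  20.  73.] [604.5  -1.8  66.5]
137 [368.13138686 179.81751825] [ 587. -102.   58.] [628. -60.  73.] [606.6 -81.7  67.2]
121 [390.7107438  179.19008264] [ 592. -182.   58.] [ 631. -140.   73.] [ 610.3 -160.2   67. ]
17 [389.64705882 189.70588235] [ 570. -175.   64.] [ 575. -136.   72.] [ 572.2 -155.9   68.6]
16 [400.875  189.5625] [ 572. -209.   61.] [ 576. -181.   72.] [ 573.5 -194.8   67.9]
panel [ 431.91631222 -224.29756805  172.35801578] [491.29451633  56.39116788 187.97034961] ((460.355712890625, -84.74774169921875), (56.78262710571289, 280.8100280761719), 2.2354822158813477)
```

View pics/w2.png

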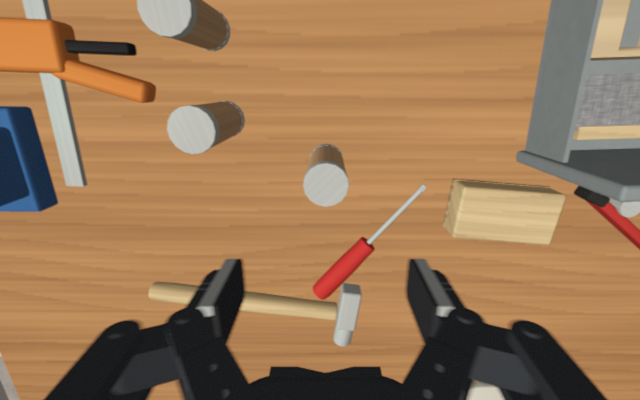

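The wrist view shows tube D at (326,184), clear of the screwdriver and nearly centred between the fingers. I'll grip it and lift.

Request:
carry_out(
  claw=[1,1,1,1,1,0.3,0,0,0,0],
  delta_pos=[
    [0.002,-0.002,0.044],
    [0,0,0.044],
    [0,0,0.044],
    [0,0,0.042],
    [0,0,0],
    [0,0,0],
    [0,0,0],
    [0,0,0],
    [0,0,0],
    [0,0,0],
  ],
  rot=[
    [0,0,0],
    [0,0,0],
    [0,0,0],
    [0,0,0],
    [0,0,0],
    [0,0,0],
    [0,0,0],
    [0,0,0],
    [0,0,0],
    [0,0,0],
  ],
  force=45,
)

```text
t: 7.3
eef_pos: [462.8, 248.1, 67.3]
tool_rot: [-3.14, -0.0, -0.009]
wrist_force: [-0.1, 2.1, 7.9]
opening: 39.8
gripper_force: 44.1
```

Request:
carry_out(
  claw=[0,0,0,0,0,0,0,0,0,0],
  delta_pos=[
    [0,0,-0.01],
    [0,0,-0.03],
    [0,0,-0.04],
    [0,0,-0.04],
    [0,0,-0.04],
    [0,0,-0.04],
    [0,0,0],
    [0,0,0],
    [0,0,0],
    [0,0,0],
  ],
  rot=[
    [0,0,0],
    [0,0,0],
    [0,0,0],
    [0,0,0],
    [0,0,0],
    [0,0,0],
    [0,0,0],
    [0,0,0],
    [0,0,0],
    [0,0,0],
  ],
)

```text
t: 8.3
eef_pos: [459.1, 246.8, 261.8]
tool_rot: [3.14, 0.0, -0.007]
wrist_force: [1.2, 0.0, -4.8]
opening: 39.5
gripper_force: 46.1
```

```bash
python3 -c "
from h import *
o=get_obs();print(o['wrist_force'],o['ft_torque'],o['eef_pos'])"
```

```text
[ 1.23747339  0.04816666 -4.76937094] [-0.00127801 -0.0428493  -0.02622807] [459.09083079 246.75463331 261.79698651]
```

Request:
carry_out(
  claw=[0,0,0,0,0,0,0,0,0,0],
  delta_pos=[
    [0.012,0.03,-0.015],
    [0.012,0.044,0],
    [0.012,0.044,0],
    [0.012,0.044,0],
    [0.012,0.044,0],
    [0.011,0.044,0],
    [0,0,0],
    [0,0,0],
    [0,0,0],
    [0,0,0],
  ],
  rot=[
    [0,0,0],
    [0,0,0],
    [0,0,0],
    [0,0,0],
    [0,0,0],
    [0,0,0],
    [0,0,0],
    [0,0,0],
    [0,0,0],
    [0,0,0],
  ],
)

```text
t: 9.3
eef_pos: [531.0, -1.6, 278.8]
tool_rot: [-3.141, -0.003, 0.002]
wrist_force: [-0.4, 0.1, -4.2]
opening: 38.9
gripper_force: 49.8
```

Run:
```python
from m import *
o=get_obs();print(o['eef_pos'],o['wrist_force'],o['tool_rot'])
wi,W=cloud("wrist");cv2.imwrite("pics/w3.png",wi);np.save("w3.npy",W)
m=(abs(W[...,2]-65)<6)&(W[...,0]>560)&(W[...,0]<650)&(abs(W[...,1]+80)<140)
n,l,s,c=cv2.connectedComponentsWithStats(m.astype(np.uint8))
for i in range(1,n):
    q=W[l==i]
    if len(q)>100: print(len(q),c[i],q.min(0).round(),q.max(0).round(),q.mean(0).round(1),cv2.minAreaRect(q[:,:2].astype(np.float32)))
```

```text
[531.02847622  -1.64407382 278.77763469] [-0.37880411  0.14151949 -4.16309774] [-3.14113279e+00 -2.73474955e-03  1.58993909e-03]
4664 [389.63829331  61.69661235] [ 630. -210.   62.] [650.  54.  71.] [641.5 -67.7  65.2] ((640.03076171875, -77.76982116699219), (20.161392211914062, 263.74920654296875), 0.20416562259197235)
1566 [479.63793103 100.23690932] [ 579. -182.   62.] [ 628. -148.   71.] [ 603.7 -166.1   65.4] ((603.320556640625, -165.19834899902344), (48.13602828979492, 33.32748031616211), 1.9939123392105103)
1929 [401.11560394 102.87973043] [ 576. -104.   63.] [625. -61.  71.] [600.9 -82.8  65.3] ((600.4675903320312, -82.22378540039062), (48.28595733642578, 42.205230712890625), 2.0999867916107178)
2156 [324.32467532 105.56818182] [573. -26.  62.] [622.  24.  71.] [598.   -0.9  65.2] ((597.69189453125, -0.8397388458251953), (48.2138557434082, 48.1369514465332), 2.0899744033813477)
658 [450.43920973 139.33738602] [ 560. -212.   63.] [567.  -8.  71.] [ 562.5 -140.4   65.2] ((562.0038452148438, -110.25580596923828), (6.886736869812012, 203.9207305908203), 0.8314102292060852)
```

View pics/w3.png

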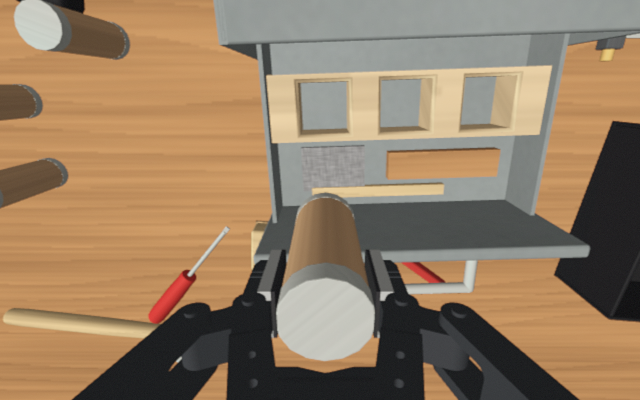

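```bash
cat >> m.py <<'E'
def held(W,o):
    t=o['eef_pos'];m=(abs(W[...,0]-t[0])<30)&(abs(W[...,1]-t[1])<19)&(W[...,2]<t[2]+60)&(W[...,2]>t[2]-80)
    q=W[m];zt=np.median(q[q[:,2]>t[2]+30][:,2]);c=q[abs(q[:,2]-zt)<2]
    print("cap z-tcp",zt-t[2],"x",c[:,0].min()-t[0],c[:,0].max()-t[0],"y",(c[:,1].min()+c[:,1].max())/2-t[1])
    for dz in(-60,-50,-40,-30,-20,-10,0,10,20):
        s=q[abs(q[:,2]-t[2]-dz)<3]
        if len(s)>5:print(dz,"front x",(s[:,0].max()-t[0]).round(1),len(s))
    print("lowest",q[:,2].min()-t[2])
E
python3 - <<'E'
from m import *
o=get_obs();held(np.load("w3.npy"),o)
E
```

```text
cap z-tcp 36.92159774754856 x -24.346510757854674 17.513253361116313 y -0.0019187097943582643
-60 front x 17.7 198
-50 front x 17.5 182
-40 front x 17.0 192
-30 front x 17.2 228
-20 front x 17.2 264
-10 front x 17.1 313
0 front x 17.3 368
10 front x 17.0 460
20 front x 16.7 550
lowest -67.68890213902648
```

Request:
carry_out(
  claw=[0,0,0,0,0,0,0,0,0,0],
  delta_pos=[
    [0.035,-0.001,0],
    [0.0345,0,0],
    [0,0,0],
    [0,0,0.03],
    [0,0,0.04],
    [0,0,0.03],
    [0,0,0.02],
    [0,0,0.015],
    [0,0,0.006],
    [0,0,0],
  ],
  rot=[
    [0,0,0],
    [0,0,0],
    [0,0,0],
    [0,0,0],
    [0,0,0],
    [0,0,0],
    [0,0,0],
    [0,0,0],
    [0,0,0],
    [0,0,0],
  ],
)

```text
t: 10.35
eef_pos: [600.7, -1.5, 138.1]
tool_rot: [-3.141, -0.001, 0.001]
wrist_force: [0.2, 0.3, -3.8]
opening: 39.0
gripper_force: 49.8
```

Request:
carry_out(
  claw=[0,0.65,0.65,0.65,0.65,0.65,1,1,1,1],
  delta_pos=[
    [0,0,0.004],
    [0,0,0],
    [0,0,0],
    [0,0,-0.04],
    [0,0,-0.05],
    [0,0,-0.045],
    [0.012,-0.045,0],
    [0.012,-0.045,0],
    [0.012,-0.045,0],
    [0.012,-0.045,0],
  ],
  rot=[
    [0,0,0],
    [0,0,0],
    [0,0,0],
    [0,0,0],
    [0,0,0],
    [0,0,0],
    [0,0,0],
    [0,0,0],
    [0,0,0],
    [0,0,0],
  ],
)

```text
t: 11.35
eef_pos: [649.8, 179.9, 271.2]
tool_rot: [-3.141, 0.001, -0.005]
wrist_force: [0.3, -0.2, 0.6]
opening: 85.6
gripper_force: 0.0
```

Request:
carry_out(
  claw=[1,1,1,1,1,1,1,1,1,1],
  delta_pos=[
    [0.012,-0.035,0],
    [0.005,-0.035,0],
    [0,0,0.03],
    [0,0,0],
    [0,0,0],
    [0,0,0],
    [0,0,0],
    [0,0,0],
    [0,0,0],
    [0,0,0],
  ],
  rot=[
    [0,0,0],
    [0,0,0],
    [0,0,0],
    [0,0,0],
    [0,0,0],
    [0,0,0],
    [0,0,0],
    [0,0,0],
    [0,0,0],
    [0,0,0],
  ],
)

```text
t: 12.35
eef_pos: [666.0, 248.0, 239.6]
tool_rot: [-3.141, 0.0, -0.001]
wrist_force: [0.5, 0.7, -0.4]
opening: 85.5
gripper_force: 0.0
```

Run:
```python
from m import *
o=get_obs();print(o['eef_pos'],o['wrist_force'],o['tool_rot'])
wi,W=cloud("wrist");cv2.imwrite("pics/w4.png",wi);np.save("w4.npy",W);tubes(W)
im,P=cloud("top");cv2.imwrite("pics/t4.png",im)
m=(P[...,2]>158)&(P[...,2]<176)&(P[...,0]>540)&(P[...,0]<640)&(abs(P[...,1])<40);q=P[m];print(len(q),np.median(q,0),q.min(0),q.max(0)); tub(P)
```

```text
[666.02531794 248.01617867 239.62077469] [ 0.54767466  0.73626158 -0.40024151] [-3.14147191e+00  2.98813090e-04 -5.32247770e-04]
3795 [532. 157.] [698.6  69.8 105.3] [502.  52.  97.] [815.  75. 113.] ((658.50048828125, 63.67189025878906), 157.3520965576172)
1583 [322. 184.] [669.2 250.8 104.8] [647. 231.  97.] [689. 272. 107.] ((668.1376953125, 251.2614288330078), 20.686716079711914)
1796 [550. 260.] [592.1  30.7 106.5] [564. -13.  97.] [627.  48. 113.] ((596.6354370117188, 17.44037628173828), 42.14558792114258)
1380 [196. 251.] [601.6 373.5 104.6] [580. 354.  97.] [620. 395. 107.] ((599.5241088867188, 374.703857421875), 21.02351188659668)
245 [227. 331.] [504.  352.  104.6] [487. 346.  97.] [520. 364. 107.] ((503.4879150390625, 356.802001953125), 17.658035278320312)
1052 [ 12. 362.] [462.9 594.8 105.6] [423. 592.  97.] [501. 602. 113.] ((462.2288818359375, 599.261474609375), 39.364219665527344)
747 [607. 345.] [486.9 -58.2 104.9] [485. -98.  97.] [489. -23. 113.] ((487.13665771484375, -60.39630126953125), 37.72761917114258)
117 [599.32063547  -3.6912927  171.54059694] [579.61088072 -23.30551006 158.44355721] [620.58785783  15.92294054 175.85584352]
tub 439 ((455.1334533691406, -460.06451416015625), (204.29122924804688, 230.8457794189453), 84.50570678710938) [ 331.07926222 -569.34058847   90.00067904] [ 577.39594015 -348.3181453   105.98527871]
```

View pics/w4.png

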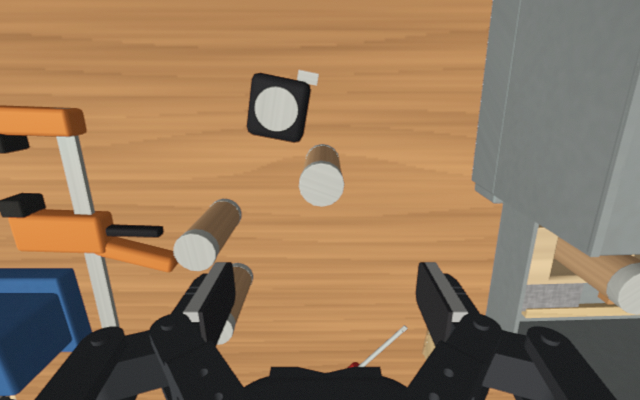

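The tube stands in the left pocket, and tube A is at (322,184), clear of the tape measure at (278,107). I'll grip A.

Request:
carry_out(
  claw=[1,1,1,1,1,0.3,0,0,0,0],
  delta_pos=[
    [0.002,-0.003,0.044],
    [0,0,0.044],
    [0,0,0.044],
    [0,0,0.043],
    [0,0,0],
    [0,0,0],
    [0,0,0],
    [0,0,0],
    [0,0,0],
    [0,0,0],
  ],
  rot=[
    [0,0,0],
    [0,0,0],
    [0,0,0],
    [0,0,0],
    [0,0,0],
    [0,0,0],
    [0,0,0],
    [0,0,0],
    [0,0,0],
    [0,0,0],
  ],
)

```text
t: 13.45
eef_pos: [670.3, 251.7, 68.3]
tool_rot: [-3.14, -0.0, -0.01]
wrist_force: [-0.4, 0.0, 6.5]
opening: 39.0
gripper_force: 46.1
```

Request:
carry_out(
  claw=[0,0,0,0,0,0,0,0,0,0],
  delta_pos=[
    [0,0,-0.01],
    [0,0,-0.03],
    [0,0,-0.04],
    [0,0,-0.045],
    [0,0,-0.045],
    [0,0,-0.045],
    [0,0,0],
    [0,0,0],
    [0,0,0],
    [0,0,0],
  ],
  rot=[
    [0,0,0],
    [0,0,0],
    [0,0,0],
    [0,0,0],
    [0,0,0],
    [0,0,0],
    [0,0,0],
    [0,0,0],
    [0,0,0],
    [0,0,0],
  ],
)

```text
t: 14.45
eef_pos: [666.5, 250.9, 275.6]
tool_rot: [3.14, 0.0, -0.009]
wrist_force: [-0.0, 0.3, -4.6]
opening: 39.1
gripper_force: 46.4
```

Run:
```python
from m import *
o=get_obs();print(o['eef_pos'],o['wrist_force'],o['tool_rot'])
wi,W=cloud("wrist");held(W,o)
```

```text
[666.53983168 250.87969089 275.6334478 ] [-0.04303622  0.27823548 -4.56871284] [ 3.14040339e+00  9.55399361e-05 -9.40009323e-03]
cap z-tcp 37.06295011921782 x -22.180524325493593 19.80454851857087 y -0.00507924998822773
-60 front x 17.9 181
-50 front x 17.9 165
-40 front x 18.0 172
-30 front x 18.2 220
-20 front x 18.3 246
-10 front x 18.3 292
0 front x 18.5 358
10 front x 18.7 411
20 front x 18.8 520
lowest -67.60548450756525
```

Request:
carry_out(
  claw=[0,0,0,0,0,0,0,0,0,0],
  delta_pos=[
    [-0.008,0.03,-0.005],
    [-0.008,0.043,0],
    [-0.008,0.043,0],
    [-0.008,0.043,0],
    [-0.008,0.043,0],
    [-0.008,0.043,0],
    [-0.008,0.043,0],
    [-0.008,0.042,0],
    [0,0,0],
    [0,0,0],
  ],
  rot=[
    [0,0,0],
    [0,0,0],
    [0,0,0],
    [0,0,0],
    [0,0,0],
    [0,0,0],
    [0,0,0],
    [0,0,0],
    [0,0,0],
    [0,0,0],
  ],
)

```text
t: 15.5
eef_pos: [603.4, -79.5, 283.2]
tool_rot: [-3.14, 0.003, 0.003]
wrist_force: [1.4, 1.0, -3.9]
opening: 39.0
gripper_force: 47.2
```

Run:
```python
from m import *
o=get_obs();print(o['eef_pos'],o['wrist_force'],o['tool_rot'])
wi,W=cloud("wrist");np.save("w5.npy",W);held(W,o)
m=(abs(W[...,2]-65)<6)&(W[...,0]>560)&(W[...,0]<650)&(abs(W[...,1]+80)<140)
n,l,s,c=cv2.connectedComponentsWithStats(m.astype(np.uint8))
for i in range(1,n):
    q=W[l==i]
    if len(q)>100: print(len(q),c[i],cv2.minAreaRect(q[:,:2].astype(np.float32)))
```

```text
[603.35795339 -79.45420293 283.20114127] [ 1.38994539  0.99031692 -3.8626784 ] [-3.14031858e+00  3.25204980e-03  2.76459416e-03]
cap z-tcp 36.77697831335388 x -22.185997484829727 19.428596945020445 y -0.003021486342461799
-60 front x 18.6 180
-50 front x 18.0 160
-40 front x 18.2 181
-30 front x 18.3 216
-20 front x 18.4 241
-10 front x 18.6 304
0 front x 18.5 361
10 front x 18.8 455
20 front x 18.9 548
lowest -68.21106380264217
1322 [395.42738275 169.4183056 ] ((599.252197265625, -159.11952209472656), (40.879798889160156, 42.43213653564453), 2.1831142902374268)
1472 [324.55434783 171.8451087 ] ((596.3895874023438, -77.80269622802734), (41.07009506225586, 47.98231887817383), 2.101165771484375)
```

Request:
carry_out(
  claw=[0,0,0,0,0,0,0,0,0,0],
  delta_pos=[
    [-0.0015,-0.001,0],
    [0,0,0.03],
    [0,0,0.04],
    [0,0,0.03],
    [0,0,0.02],
    [0,0,0.015],
    [0,0,0.01],
    [0,0,0],
    [0,0,0.004],
    [0,0,0],
  ],
  rot=[
    [0,0,0],
    [0,0,0],
    [0,0,0],
    [0,0,0],
    [0,0,0],
    [0,0,0],
    [0,0,0],
    [0,0,0],
    [0,0,0],
    [0,0,0],
  ],
)

```text
t: 16.55
eef_pos: [603.1, -78.0, 136.2]
tool_rot: [3.141, 0.0, 0.003]
wrist_force: [0.2, -0.7, -4.3]
opening: 39.5
gripper_force: 47.2
```

Request:
carry_out(
  claw=[0,0.62,0.62,0.62,0.62,0.62,1,1,1,1],
  delta_pos=[
    [0,0,0.002],
    [0,0,0],
    [0,0,0],
    [0,0,-0.04],
    [0,0,-0.05],
    [0,0,-0.045],
    [-0.008,-0.045,0],
    [-0.008,-0.045,0],
    [-0.008,-0.045,0],
    [-0.008,-0.045,0],
  ],
  rot=[
    [0,0,0],
    [0,0,0],
    [0,0,0],
    [0,0,0],
    [0,0,0],
    [0,0,0],
    [0,0,0],
    [0,0,0],
    [0,0,0],
    [0,0,0],
  ],
)

```text
t: 17.55
eef_pos: [570.4, 103.7, 269.7]
tool_rot: [-3.142, 0.001, -0.004]
wrist_force: [0.4, 0.3, -0.1]
opening: 85.2
gripper_force: 0.0
```

Request:
carry_out(
  claw=[1,1,1,1,1,1,1,1,1,1],
  delta_pos=[
    [-0.01,-0.044,0],
    [-0.01,-0.044,0],
    [-0.01,-0.044,0],
    [-0.01,-0.044,0],
    [-0.01,-0.044,0],
    [-0.01,-0.044,0],
    [0,0,0.03],
    [0,0,0],
    [0,0,0],
    [0,0,0],
  ],
  rot=[
    [0,0,0],
    [0,0,0],
    [0,0,0],
    [0,0,0],
    [0,0,0],
    [0,0,0],
    [0,0,0],
    [0,0,0],
    [0,0,0],
    [0,0,0],
  ],
)

```text
t: 18.55
eef_pos: [511.5, 365.6, 240.1]
tool_rot: [-3.141, 0.002, -0.003]
wrist_force: [0.4, -0.6, -0.2]
opening: 85.3
gripper_force: 0.0
```

Run:
```python
from m import *
o=get_obs();print(o['eef_pos'],o['wrist_force'],o['tool_rot'])
wi,W=cloud("wrist");cv2.imwrite("pics/w6.png",wi);tubes(W)
im,P=cloud("top");cv2.imwrite("pics/t6.png",cv2.resize(im[80:280,220:540],(800,500)))
m=(P[...,2]>158)&(P[...,2]<178)&(P[...,0]>540)&(P[...,0]<640)&(abs(P[...,1]+50)<100)
n,l,s,c=cv2.connectedComponentsWithStats(m.astype(np.uint8))
for i in range(1,n):
    q=P[l==i]
    if len(q)>40: print(len(q),np.median(q,0),q.min(0),q.max(0)); 
tub(P)
```

```text
[511.49952181 365.57786364 240.07354222] [ 0.4278191  -0.59896546 -0.20974592] [-3.14070957e+00  2.02464075e-03 -3.46602779e-03]
2038 [313.  84.] [600.1 375.1 105.2] [579. 355. 103.] [620. 395. 108.] ((599.6512451171875, 375.0616149902344), 20.3460636138916)
1550 [324. 190.] [509.  366.6 105.1] [487. 347.  97.] [528. 387. 107.] ((507.7008056640625, 366.8917236328125), 20.52817153930664)
1544 [ 76. 227.] [476.8 595.2 106.7] [422. 593.  97.] [506. 648. 113.] ((462.0740966796875, 622.1149291992188), 47.034446716308594)
126 [598.98848899  -3.63879321 171.46560378] [579.74858631 -23.23890748 159.20237914] [620.77829919  15.86270495 177.34412743]
125 [599.61465975 -78.9315914  172.36343706] [580.26725603 -98.89341789 158.74634466] [623.05884252 -58.87272249 177.87780136]
tub 230 ((498.3944091796875, -464.9957275390625), (205.98533630371094, 145.11119079589844), 85.93358612060547) [ 433.05418178 -570.79579642   90.00685008] [ 577.29263746 -357.80368607  105.79865286]
```

View pics/t6.png

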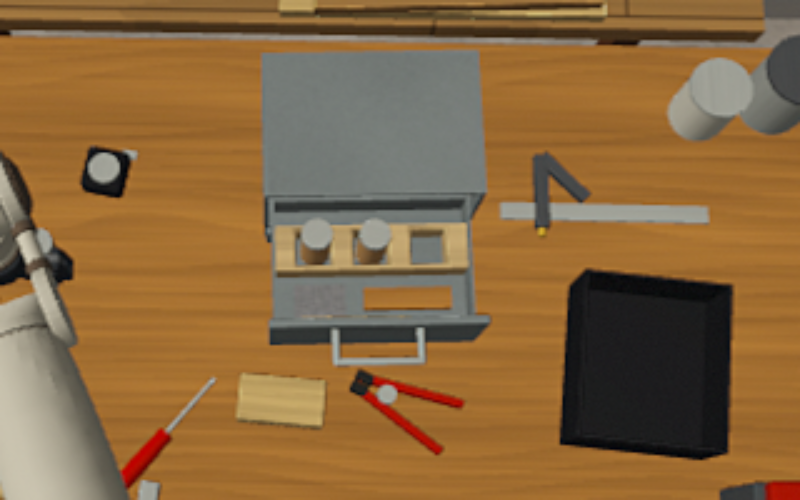

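Two tubes now stand in the left pocket (316,240) and the middle one (374,240). The tub hasn't moved and is around (648,365). Next is tube C at (507.7, 366.9).

Request:
carry_out(
  claw=[1,1,1,1,1,0.3,0,0,0,0],
  delta_pos=[
    [-0.003,-0.001,0.044],
    [0,0,0.044],
    [0,0,0.044],
    [0,0,0.044],
    [0,0,0],
    [0,0,0],
    [0,0,0],
    [0,0,0],
    [0,0,0],
    [0,0,0],
  ],
  rot=[
    [0,0,0],
    [0,0,0],
    [0,0,0],
    [0,0,0],
    [0,0,0],
    [0,0,0],
    [0,0,0],
    [0,0,0],
    [0,0,0],
    [0,0,0],
  ],
)

```text
t: 19.65
eef_pos: [509.7, 368.0, 65.9]
tool_rot: [-3.139, -0.0, -0.008]
wrist_force: [0.2, -1.0, 5.3]
opening: 38.9
gripper_force: 44.6
```

Request:
carry_out(
  claw=[0,0,0,0,0,0,0,0,0,0],
  delta_pos=[
    [0,0,-0.01],
    [0,0,-0.03],
    [0,0,-0.04],
    [0,0,-0.045],
    [0,0,-0.045],
    [0,0,-0.045],
    [0,0,0],
    [0,0,0],
    [0,0,0],
    [0,0,0],
  ],
  rot=[
    [0,0,0],
    [0,0,0],
    [0,0,0],
    [0,0,0],
    [0,0,0],
    [0,0,0],
    [0,0,0],
    [0,0,0],
    [0,0,0],
    [0,0,0],
  ],
)

```text
t: 20.65
eef_pos: [506.2, 366.6, 274.5]
tool_rot: [3.139, 0.0, -0.007]
wrist_force: [-0.4, 0.2, -3.2]
opening: 39.2
gripper_force: 46.4
```

Run:
```python
from m import *
o=get_obs();print(o['eef_pos'],o['wrist_force'],o['tool_rot'])
wi,W=cloud("wrist");held(W,o)
```

```text
[506.18077914 366.58067945 274.47721322] [-0.37925911  0.18116758 -3.19520921] [ 3.13942719e+00  1.40850528e-04 -7.26616866e-03]
cap z-tcp 39.285553016793415 x -22.118071315739712 19.349330689320198 y 0.009665004467251492
-60 front x 18.2 155
-50 front x 17.7 157
-40 front x 17.7 189
-30 front x 18.1 215
-20 front x 18.0 254
-10 front x 18.2 297
0 front x 18.5 359
10 front x 18.4 430
20 front x 18.8 524
lowest -66.22418776611877
```

Request:
carry_out(
  claw=[0,0,0,0,0,0,0,0,0,0],
  delta_pos=[
    [0.008,0.03,-0.008],
    [0.008,0.044,0],
    [0.008,0.044,0],
    [0.008,0.044,0],
    [0.008,0.044,0],
    [0.008,0.044,0],
    [0.008,0.044,0],
    [0.008,0.044,0],
    [0.008,0.044,0],
    [0.008,0.044,0],
  ],
  rot=[
    [0,0,0],
    [0,0,0],
    [0,0,0],
    [0,0,0],
    [0,0,0],
    [0,0,0],
    [0,0,0],
    [0,0,0],
    [0,0,0],
    [0,0,0],
  ],
)

```text
t: 21.7
eef_pos: [587.0, -60.5, 284.1]
tool_rot: [-3.141, 0.0, 0.003]
wrist_force: [1.1, -0.2, -3.5]
opening: 39.0
gripper_force: 46.6
```

Request:
carry_out(
  claw=[0,0,0,0,0,0,0,0,0,0],
  delta_pos=[
    [0.01,0.044,0],
    [0.008,0.044,0],
    [0,0.008,0],
    [0,0,0],
    [0,0,0],
    [0,0,0],
    [0,0,0],
    [0,0,0],
    [0,0,0],
    [0,0,0],
  ],
  rot=[
    [0,0,0],
    [0,0,0],
    [0,0,0],
    [0,0,0],
    [0,0,0],
    [0,0,0],
    [0,0,0],
    [0,0,0],
    [0,0,0],
    [0,0,0],
  ],
)

```text
t: 22.7
eef_pos: [605.5, -154.6, 285.4]
tool_rot: [3.142, 0.001, 0.0]
wrist_force: [-0.2, -0.5, -4.5]
opening: 39.0
gripper_force: 47.1
```

Run:
```python
from m import *
o=get_obs();print(o['eef_pos'],o['wrist_force'],o['tool_rot'])
wi,W=cloud("wrist");np.save("w7.npy",W);held(W,o)
m=(abs(W[...,2]-65)<6)&(W[...,0]>560)&(W[...,0]<650)&(abs(W[...,1]+80)<140)
n,l,s,c=cv2.connectedComponentsWithStats(m.astype(np.uint8))
for i in range(1,n):
    q=W[l==i]
    if len(q)>100: print(len(q),c[i],cv2.minAreaRect(q[:,:2].astype(np.float32)))
```

```text
[ 605.48669684 -154.55379329  285.39271154] [-0.19327829 -0.47749911 -4.45035084] [3.14154654e+00 7.82345085e-04 1.60278908e-04]
cap z-tcp 38.94050524497612 x -22.847616014496566 18.81658505318819 y -0.005960407370878329
-60 front x 18.1 152
-50 front x 17.7 161
-40 front x 17.7 186
-30 front x 17.9 213
-20 front x 18.1 260
-10 front x 18.1 296
0 front x 18.1 353
10 front x 18.3 440
20 front x 18.4 528
lowest -66.15637174885688
1457 [326.74673988 171.28002745] ((599.0177612304688, -156.94924926757812), (41.31133270263672, 48.146114349365234), 2.0304853916168213)
```

Request:
carry_out(
  claw=[0,0,0,0,0,0,0,0,0,0],
  delta_pos=[
    [-0.001,0.002,0],
    [0,0,0.03],
    [0,0,0.04],
    [0,0,0.035],
    [0,0,0.02],
    [0,0,0.015],
    [0,0,0.008],
    [0,0,0.003],
    [0,0,0],
    [0,0,0],
  ],
  rot=[
    [0,0,0],
    [0,0,0],
    [0,0,0],
    [0,0,0],
    [0,0,0],
    [0,0,0],
    [0,0,0],
    [0,0,0],
    [0,0,0],
    [0,0,0],
  ],
)

```text
t: 23.75
eef_pos: [605.4, -157.3, 135.8]
tool_rot: [3.14, 0.0, 0.004]
wrist_force: [0.9, 0.5, -4.1]
opening: 38.8
gripper_force: 47.1
```

Request:
carry_out(
  claw=[0,0.62,0.62,0.62,0.62,0.62,1,1,1,1],
  delta_pos=[
    [0,0,0.003],
    [0,0,0],
    [0,0,0],
    [0,0,-0.04],
    [0,0,-0.05],
    [0,0,-0.045],
    [0,-0.044,0],
    [0,-0.044,0],
    [0,-0.044,0],
    [0,-0.044,0],
  ],
  rot=[
    [0,0,0],
    [0,0,0],
    [0,0,0],
    [0,0,0],
    [0,0,0],
    [0,0,0],
    [0,0,0],
    [0,0,0],
    [0,0,0],
    [0,0,0],
  ],
)

```text
t: 24.75
eef_pos: [604.7, 20.7, 267.5]
tool_rot: [3.141, -0.001, 0.003]
wrist_force: [0.6, -1.4, -0.2]
opening: 85.6
gripper_force: 0.0
```

Request:
carry_out(
  claw=[1,1,1,1,1,1,1,1,1,1],
  delta_pos=[
    [0,-0.0445,0],
    [0,-0.0445,0],
    [0,-0.0445,0],
    [0,-0.0445,0],
    [0,-0.0445,0],
    [0,-0.0445,0],
    [0,-0.0445,0],
    [0,-0.0445,0],
    [-0.004,0,0.03],
    [0,0,0],
  ],
  rot=[
    [0,0,0],
    [0,0,0],
    [0,0,0],
    [0,0,0],
    [0,0,0],
    [0,0,0],
    [0,0,0],
    [0,0,0],
    [0,0,0],
    [0,0,0],
  ],
)

```text
t: 25.75
eef_pos: [598.0, 375.8, 232.2]
tool_rot: [3.139, 0.004, -0.01]
wrist_force: [-0.8, -0.7, -0.4]
opening: 85.5
gripper_force: 0.0
```

Run:
```python
from m import *
o=get_obs();print(o['eef_pos'],o['wrist_force'],o['tool_rot'])
wi,W=cloud("wrist");tubes(W)
im,P=cloud("top");cv2.imwrite("pics/t8.png",im)
m=(P[...,2]>158)&(P[...,2]<178)&(P[...,0]>540)&(P[...,0]<640)&(abs(P[...,1]+80)<130)
n,l,s,c=cv2.connectedComponentsWithStats(m.astype(np.uint8))
for i in range(1,n):
    q=P[l==i]
    if len(q)>40: print(len(q),np.median(q,0),q.min(0),q.max(0)); 
tub(P)
```

```text
[597.99971959 375.8068954  232.1733057 ] [-0.7543098  -0.70263882 -0.40484127] [ 3.13880404  0.00371355 -0.01009818]
1681 [325. 185.] [602.5 374.6 106.9] [581. 354.  97.] [622. 394. 109.] ((600.9801025390625, 374.04803466796875), 20.63566017150879)
1115 [ 94. 294.] [497.9 595.1 105.1] [442. 593.  97.] [504. 651. 113.] ((471.81396484375, 622.3252563476562), 41.611473083496094)
145 [635. 299.] [479.9  58.1 102.1] [472.  51.  97.] [490.  60. 109.] ((480.9620361328125, 54.440086364746094), 8.964813232421875)
125 [598.96783613  -3.60368631 171.73428252] [579.41065573 -23.25624757 160.53039485] [619.98329145  15.85289007 177.7047655 ]
126 [600.66980144 -79.00980597 171.85885302] [580.13297071 -98.71374593 159.31949682] [622.99248157 -58.87975019 177.95994623]
126 [ 601.98490529 -157.31420917  171.93589342] [ 584.10534758 -177.08162758  158.70189466] [ 624.27450262 -138.4258266   177.99982073]
tub 513 ((401.664306640625, -447.2620849609375), (204.9019317626953, 232.78106689453125), 84.68421173095703) [ 277.96209302 -557.53352914   90.01421973] [ 522.35451438 -335.52938332  105.9787216 ]
```

View pics/t8.png

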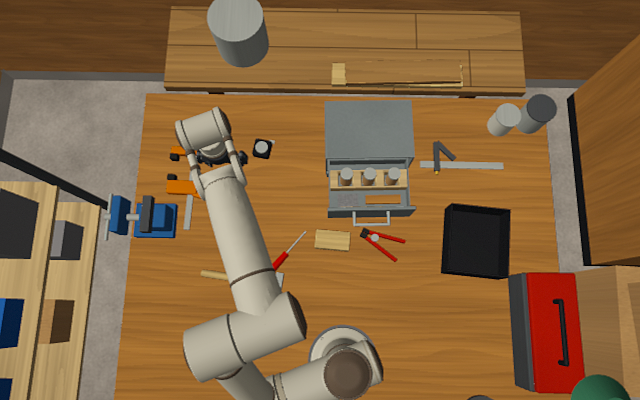

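All three pockets hold tubes at (345,176), (369,175) and (393,174). The tub has been knocked to about (476,241), which is (402,-447) in world mm. I'll grip the last tube.

Request:
carry_out(
  claw=[1,1,1,1,1,0.3,0,0,0,0],
  delta_pos=[
    [0.003,0.001,0.044],
    [0,0,0.044],
    [0,0,0.044],
    [0,0,0.034],
    [0,0,0],
    [0,0,0],
    [0,0,0],
    [0,0,0],
    [0,0,0],
    [0,0,0],
  ],
  rot=[
    [0,0,0],
    [0,0,0],
    [0,0,0],
    [0,0,0],
    [0,0,0],
    [0,0,0],
    [0,0,0],
    [0,0,0],
    [0,0,0],
    [0,0,0],
  ],
)

```text
t: 26.85
eef_pos: [605.5, 375.0, 74.0]
tool_rot: [-3.14, -0.0, -0.008]
wrist_force: [-0.8, 0.3, 6.3]
opening: 39.0
gripper_force: 45.0
```

Request:
carry_out(
  claw=[0,0,0,0,0,0,0,0,0,0],
  delta_pos=[
    [0,0,-0.01],
    [0,0,-0.03],
    [0,0,-0.045],
    [0,0,-0.045],
    [0,0,-0.045],
    [0,0,-0.045],
    [0,0,0],
    [0,0,0],
    [0,0,0],
    [0,0,0],
  ],
  rot=[
    [0,0,0],
    [0,0,0],
    [0,0,0],
    [0,0,0],
    [0,0,0],
    [0,0,0],
    [0,0,0],
    [0,0,0],
    [0,0,0],
    [0,0,0],
  ],
)

```text
t: 27.85
eef_pos: [602.5, 373.8, 287.9]
tool_rot: [3.14, 0.0, -0.006]
wrist_force: [-0.7, 0.1, -0.5]
opening: 38.8
gripper_force: 45.4
```

Run:
```python
from m import *
o=get_obs();print(o['eef_pos'],o['wrist_force'],o['tool_rot'],o['opening'])
```

```text
[602.51681867 373.78007545 287.88317207] [-0.71287918  0.05214731 -0.47906811] [ 3.14000928e+00  8.39005006e-05 -6.07268422e-03] 38.766213935063504
```

Request:
carry_out(
  claw=[0,0,0,0,0,0,0,0,0,0],
  delta_pos=[
    [-0.01,0.03,0],
    [-0.01,0.044,0],
    [-0.01,0.044,0],
    [-0.01,0.044,0],
    [-0.01,0.044,0],
    [-0.01,0.044,0],
    [-0.01,0.044,0],
    [-0.01,0.044,0],
    [-0.01,0.044,0],
    [-0.01,0.044,0],
  ],
  rot=[
    [0,0,0],
    [0,0,0],
    [0,0,0],
    [0,0,0],
    [0,0,0],
    [0,0,0],
    [0,0,0],
    [0,0,0],
    [0,0,0],
    [0,0,0],
  ],
)

```text
t: 28.85
eef_pos: [502.1, -53.2, 289.0]
tool_rot: [-3.141, -0.0, 0.003]
wrist_force: [1.5, -0.3, -1.1]
opening: 38.6
gripper_force: 45.5
```

Request:
carry_out(
  claw=[0,0,0,0,0,0,0,0,0,0],
  delta_pos=[
    [-0.011,0.044,0],
    [-0.011,0.044,0],
    [-0.011,0.044,0],
    [-0.011,0.044,0],
    [-0.011,0.044,0],
    [-0.011,0.044,0],
    [-0.011,0.044,0],
    [-0.011,0.044,0],
    [-0.011,0.04,0],
    [0,0,0],
  ],
  rot=[
    [0,0,0],
    [0,0,0],
    [0,0,0],
    [0,0,0],
    [0,0,0],
    [0,0,0],
    [0,0,0],
    [0,0,0],
    [0,0,0],
    [0,0,0],
  ],
)

```text
t: 29.85
eef_pos: [401.8, -447.5, 288.0]
tool_rot: [-3.14, 0.008, 0.004]
wrist_force: [0.3, 1.2, -0.3]
opening: 38.6
gripper_force: 45.7
```

Run:
```python
from m import *
o=get_obs();print(o['eef_pos'],o['wrist_force'],o['tool_rot'],o['opening'])
wi,W=cloud("wrist");held(W,o)
m=(W[...,2]>90)&(W[...,2]<106)&(W[...,1]<-160)&(W[...,0]>200);q=W[m];print(len(q),q.min(0),q.max(0));cv2.imwrite("pics/w9.png",wi)
```

```text
[ 401.80607641 -447.53069545  288.00318608] [ 0.32928365  1.19865281 -0.29203043] [-3.14016783  0.00824112  0.00413586] 38.56122948583916
cap z-tcp 31.284782545309497 x -25.21767663111183 16.53179876961525 y 0.004748353151626361
-60 front x 15.2 149
-50 front x 15.2 170
-40 front x 15.4 185
-30 front x 15.4 221
-20 front x 15.7 258
-10 front x 15.3 295
0 front x 15.7 371
10 front x 15.8 501
20 front x 16.4 520
lowest -73.79718284462285
6561 [ 227.7599216  -730.69045338   90.00649505] [ 565.22675893 -175.46000289  105.99928008]
```

View pics/w9.png

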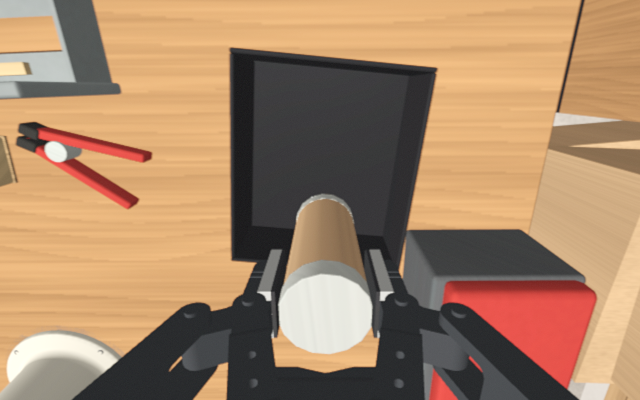

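Run:
```python
from m import *
im,P=cloud("top")
m=(P[...,2]>115)&(P[...,2]<260)&(P[...,1]<-480)&(P[...,0]>200)&(P[...,0]<560)
m&=(P[...,1]<-520)
q=P[m];print(q.min(0),q.max(0),np.percentile(q,[5,95],axis=0));
wi,W=cloud("wrist")
n=(abs(W[...,2]-5)<5)&(W[...,0]>270)&(W[...,0]<530)&(W[...,1]<-335)&(W[...,1]>-560)&(wi.max(-1)<70)
q=W[n];print(len(q),q.min(0),q.max(0));tub(W[:300])
```

```text
[ 200.02085214 -727.38630262  115.02851059] [ 292.83224491 -563.20202583  213.78077232] [[ 204.45080757 -714.41532766  130.0097465 ]
 [ 287.44495699 -569.6105364   168.02633685]]
21275 [ 280.66553234 -551.57694863    1.70796874] [ 518.02589091 -341.17657636    9.96786182]
tub 4223 ((400.1690673828125, -445.9765930175781), (200.3959197998047, 229.51678466796875), 84.61563110351562) [ 277.85714745 -555.78675766   90.00321371] [ 523.20305445 -336.70465363  103.13224325]
```

Request:
carry_out(
  claw=[0,0,0,0,0,0,0,0.7,0.7,0.7],
  delta_pos=[
    [0,0,0.04],
    [0,0,0.045],
    [0,0,0.045],
    [0,0,0.035],
    [0,0,0.025],
    [0,0,0.012],
    [0,0,0],
    [0,0,0],
    [0,0,0],
    [0,0,0],
  ],
  rot=[
    [0,0,0],
    [0,0,0],
    [0,0,0],
    [0,0,0],
    [0,0,0],
    [0,0,0],
    [0,0,0],
    [0,0,0],
    [0,0,0],
    [0,0,0],
  ],
)

```text
t: 31.0
eef_pos: [405.2, -444.9, 90.3]
tool_rot: [3.139, 0.0, 0.003]
wrist_force: [-0.4, 1.6, -0.6]
opening: 59.9
gripper_force: 0.0
```

Request:
carry_out(
  claw=[0.7,0.7,0.7,0.7,0.7,0,0,0,0,0],
  delta_pos=[
    [0,0,-0.03],
    [0,0,-0.045],
    [0,0,-0.045],
    [0,0,-0.045],
    [0,0,-0.03],
    [0,-0.04,0],
    [0,-0.045,0],
    [0,-0.045,0],
    [0,-0.045,0],
    [0,-0.045,0],
  ],
  rot=[
    [0,0,0],
    [0,0,0],
    [0,0,0],
    [0,0,0],
    [0,0,0],
    [0,0,0],
    [0,0,0],
    [0,0,0],
    [0,0,0],
    [0,0,0],
  ],
)

```text
t: 32.0
eef_pos: [404.4, -222.4, 284.3]
tool_rot: [3.14, -0.001, 0.003]
wrist_force: [0.2, -0.3, -0.1]
opening: -0.1
gripper_force: 0.0
```

Run:
```python
from m import *
o=get_obs();print(o['eef_pos'],o['wrist_force'],o['tool_rot'],o['opening'])
im,P=cloud("top");cv2.imwrite("pics/t10.png",cv2.resize(im[80:280,220:540],(800,500)));tub(P)
m=(P[...,2]>20)&(P[...,2]<125)&(abs(P[...,0]-400)<90)&(abs(P[...,1]+446)<75);q=P[m];print(len(q),np.median(q,0),q.max(0))
m=(P[...,2]>150)&(P[...,2]<188)&(P[...,0]<570)&(P[...,0]>415)&(P[...,1]<80)&(P[...,1]>-75)
q=P[m]; print("panel",q.min(0),q.max(0))
```

```text
[ 404.36843142 -222.3935287   284.30680903] [ 0.24079011 -0.267502   -0.11199272] [ 3.14023345e+00 -7.72919311e-04  2.70711790e-03] -0.06825871668825367
tub 187 ((833.6464233398438, -566.4506225585938), (80.50931549072266, 69.45292663574219), 84.18051147460938) [ 798.97479682 -610.01888411   90.68016641] [ 870.58335001 -527.71832704  105.99216354]
220 [ 396.74371788 -434.61053132  108.37046131] [ 419.95386836 -398.78869531  120.46034594]
panel [429.2402615  -74.4440263  150.59610259] [487.12545655  56.39737555 187.90078067]
```

View pics/t10.png

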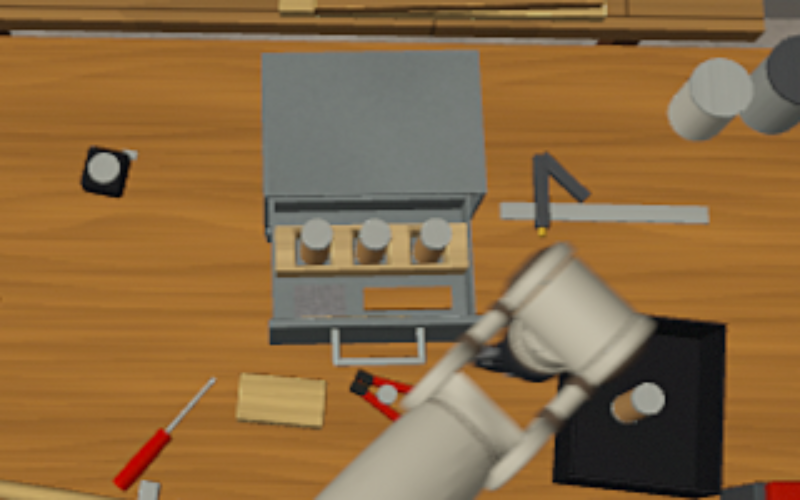

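The empty tube stands in the tub at (640,402), and three tubes stand in the rack. I'll go in front of the handle and push gently.

Request:
carry_out(
  claw=[0,0,0,0,0,0,0,0,0,0],
  delta_pos=[
    [-0.002,-0.03,0],
    [-0.002,-0.038,0],
    [-0.002,-0.038,0],
    [0,-0.032,0],
    [0,0,0.03],
    [0,0,0.04],
    [0,0,0.04],
    [0,0,0.03],
    [0,0,0],
    [0,0,0],
  ],
  rot=[
    [0,0,0],
    [0,0,0],
    [0,0,0],
    [0,0,0],
    [0,0,0],
    [0,0,0],
    [0,0,0],
    [0,0,0],
    [0,0,0],
    [0,0,0],
  ],
)

```text
t: 33.05
eef_pos: [399.0, -86.2, 144.5]
tool_rot: [3.141, 0.0, 0.002]
wrist_force: [0.8, -0.0, 0.7]
opening: 0.2
gripper_force: 0.0
```

Request:
carry_out(
  claw=[0,0,0,0,0,0,0,0,0,0],
  delta_pos=[
    [0.005,0,0],
    [0.005,0,0],
    [0.005,0,0],
    [0.005,0,0],
    [0.005,0,0],
    [0.006,0,0],
    [0.008,0,0],
    [0.01,0,0],
    [0.01,0,0],
    [0.01,0,0],
  ],
  rot=[
    [0,0,0],
    [0,0,0],
    [0,0,0],
    [0,0,0],
    [0,0,0],
    [0,0,0],
    [0,0,0],
    [0,0,0],
    [0,0,0],
    [0,0,0],
  ],
)

```text
t: 34.05
eef_pos: [468.2, -85.6, 143.0]
tool_rot: [-3.141, -0.0, 0.001]
wrist_force: [-2.1, 1.4, 1.1]
opening: 0.2
gripper_force: 1.1
```

Request:
carry_out(
  claw=[0,0,0,0,0,0,0,0,0,0],
  delta_pos=[
    [0.01,-0.0004,0],
    [0.01,-0.0004,0],
    [0.01,-0.0004,0],
    [0.01,-0.0004,0],
    [0.01,-0.0004,0],
    [0.01,-0.0004,0],
    [0.008,-0.0004,0],
    [0.007,-0.0004,0],
    [0.005,-0.0004,0],
    [0.004,-0.0004,0],
  ],
  rot=[
    [0,0,0],
    [0,0,0],
    [0,0,0],
    [0,0,0],
    [0,0,0],
    [0,0,0],
    [0,0,0],
    [0,0,0],
    [0,0,0],
    [0,0,0],
  ],
)

```text
t: 35.05
eef_pos: [552.0, -82.1, 143.5]
tool_rot: [3.141, 0.0, 0.001]
wrist_force: [-1.8, -1.4, 0.2]
opening: 0.3
gripper_force: 0.9
```

Request:
carry_out(
  claw=[0,0,0,0,0,0,0,0,0,0],
  delta_pos=[
    [0.003,0,0],
    [0.003,0,0],
    [0.002,0,0],
    [0.002,0,0],
    [0.002,0,0],
    [0.002,0,0],
    [0.002,0,0],
    [0.001,0,0],
    [0.001,0,0],
    [0.001,0,0],
  ],
  rot=[
    [0,0,0],
    [0,0,0],
    [0,0,0],
    [0,0,0],
    [0,0,0],
    [0,0,0],
    [0,0,0],
    [0,0,0],
    [0,0,0],
    [0,0,0],
  ],
)

```text
t: 36.05
eef_pos: [570.5, -81.8, 143.2]
tool_rot: [-3.141, -0.0, 0.0]
wrist_force: [-1.7, 0.1, 0.5]
opening: 0.2
gripper_force: 0.8
```

Request:
carry_out(
  claw=[0,0,0,0,0,0,0,0,0,0],
  delta_pos=[
    [0.001,0,0],
    [0.001,0,0],
    [0.001,0,0],
    [0.001,0,0],
    [0.001,0,0],
    [0,0,0],
    [0,0,0],
    [0,0,0],
    [0,0,0],
    [0,0,0],
  ],
  rot=[
    [0,0,0],
    [0,0,0],
    [0,0,0],
    [0,0,0],
    [0,0,0],
    [0,0,0],
    [0,0,0],
    [0,0,0],
    [0,0,0],
    [0,0,0],
  ],
)

```text
t: 37.05
eef_pos: [575.6, -81.9, 143.4]
tool_rot: [3.141, 0.0, 0.001]
wrist_force: [-0.1, 0.8, 0.1]
opening: -0.0
gripper_force: 0.1
```

Request:
carry_out(
  claw=[0,0,0,0,0,0,0,0,0,0],
  delta_pos=[
    [0.001,0,0],
    [0.001,0,0],
    [0.001,0,0],
    [0.001,0,0],
    [0.001,0,0],
    [0.001,0,0],
    [0.001,0,0],
    [0.001,0,0],
    [0,0,0],
    [0,0,0],
  ],
  rot=[
    [0,0,0],
    [0,0,0],
    [0,0,0],
    [0,0,0],
    [0,0,0],
    [0,0,0],
    [0,0,0],
    [0,0,0],
    [0,0,0],
    [0,0,0],
  ],
)

```text
t: 38.05
eef_pos: [577.5, -81.9, 143.2]
tool_rot: [-3.141, -0.001, 0.025]
wrist_force: [-27.1, -0.7, 16.4]
opening: -0.2
gripper_force: 13.7
```

Request:
carry_out(
  claw=[0,0,0,0,0,0,0,0,0,0],
  delta_pos=[
    [-0.004,0,0],
    [-0.02,0,0],
    [-0.03,0,0],
    [-0.04,0,0],
    [-0.03,0,-0.02],
    [0,0,-0.04],
    [0,0,-0.04],
    [0,0.045,-0.04],
    [0,0.045,0],
    [0,0.03,0],
  ],
  rot=[
    [0,0,0],
    [0,0,0],
    [0,0,0],
    [0,0,0],
    [0,0,0],
    [0,0,0],
    [0,0,0],
    [0,0,0],
    [0,0,0],
    [0,0,0],
  ],
)

```text
t: 39.05
eef_pos: [460.3, -197.0, 278.6]
tool_rot: [3.138, -0.001, 0.006]
wrist_force: [-1.2, 0.1, -0.7]
opening: 0.1
gripper_force: 0.0
```

Run:
```python
from m import *
o=get_obs();print(o['eef_pos'],o['wrist_force'],o['opening'])
im,P=cloud("top");cv2.imwrite("pics/t11.png",im);tub(P)
si,S=cloud("scene");cv2.imwrite("pics/s11.png",si[80:380,80:520])
m=(P[...,2]>165)&(P[...,2]<188)&(P[...,0]>560)&(P[...,0]<650)&(P[...,1]<80)&(P[...,1]>-75)
q=P[m]; print("panel",q.min(0),q.max(0))
m=(P[...,2]>20)&(P[...,2]<125)&(abs(P[...,0]-400)<90)&(abs(P[...,1]+446)<75);q=P[m];print(len(q),np.median(q,0),q.max(0))
```

```text
[ 460.34010487 -196.97103421  278.60711735] [-1.22536852  0.13717365 -0.72702414] 0.05689674925457757
tub 281 ((434.1590576171875, -512.0655517578125), (287.816650390625, 143.60960388183594), 30.656333923339844) [ 277.77043426 -556.38814537   90.04079944] [ 522.70749186 -378.20884259  105.9962409 ]
panel [586.7852428  -74.96277215 165.12712888] [649.92273509  65.56695913 187.89501542]
222 [ 396.76235805 -435.26717428  106.27484789] [ 438.41430939 -420.12049571  120.25262585]
```

View pics/t11.png

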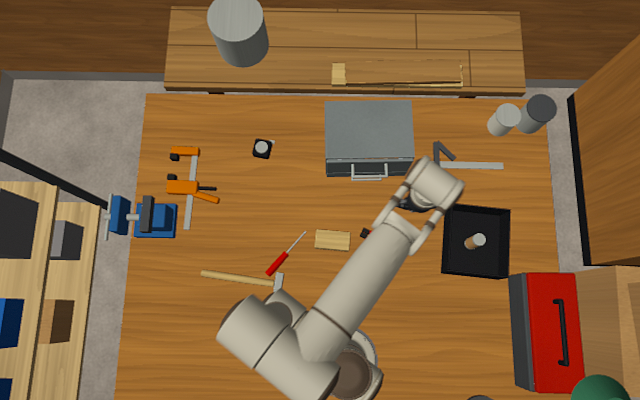

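View pics/s11.png

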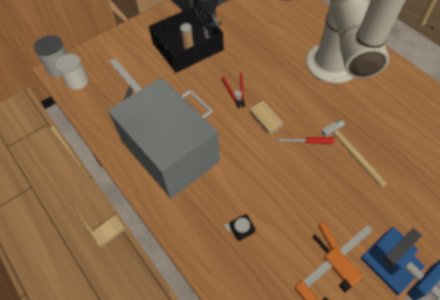

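The drawer looks shut, the bench is clear, and the empty tube stands in the tub at (476,241). Before handing in I'll check the drawer's travel.

Run:
```python
from m import *
im,P=cloud("top");P2=np.load("top2.npy")
for n,Q in(("open",P2),("now",P)):
    for lo in(415,570):
        m=(Q[...,2]>150)&(Q[...,2]<172)&(Q[...,0]>lo)&(Q[...,0]<lo+45)&(Q[...,1]<-45)&(Q[...,1]>-75);q=Q[m]
        if len(q):print(n,"bar",len(q),np.median(q,0),np.percentile(q[:,0],[10,90]))
    m=(Q[...,2]>174)&(Q[...,2]<187)&(Q[...,0]>455)&(Q[...,0]<660)&(Q[...,1]<50)&(Q[...,1]>-20);q=Q[m];print(n,"panel",len(q),np.percentile(q[:,0],[2,10,25,50,75,90,98]))
```

```text
open bar 26 [433.37894494 -59.59082685 164.20891658] [430.18100844 437.31273516]
open panel 80 [471.87014727 473.76472102 474.80825119 479.92892238 483.49548825
 647.38360546 655.8828492 ]
now bar 27 [592.5237603  -59.76044343 165.03895528] [589.98707564 596.1001803 ]
now panel 87 [631.77058614 632.7506263  634.26488681 637.69760014 642.60130099
 645.38206013 653.78395343]
```

```bash
python3 -c "
from workcell import workorder
print(workorder.hand_in())"
```

```text
the job is handed in; nothing more can be done
None
```

The job is handed in: the three full tubes stand in the rack, the one empty tube is in the black tub, and the drawer is pushed gently home, with its measured travel of 159 mm close to the full 160 mm.

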